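# Open the suction valve one turn and start the transfer pump

### The arm

A 6-joint arm with a two-finger parallel gripper is mounted at the origin on the work surface. World frame = base frame: x ahead of the robot, y to its left, z up, the work surface at z = 0. Lengths are in m, angles in rad, forces in N, time in s.
With the tool pointing down it reaches from about 0.35 to 0.975 m from the base axis. Payload 4.9 kg.
Tool frame: the origin (TCP) lies on the centre line of the jaws, within the pads' length; the fingertips stand 25 mm ahead of it and the grasp point (between the pads) lies 6 mm ahead of it; z points along the fingers, y is the line along which they close (so a half turn about z gives the same grasp; the last joint's range is limited). The gripper opens to 85 mm and grips with 20 to 120 N. Pads are 22 mm wide; open, the fingers measure 114 mm over their backs; the gripper's body (76 mm by 85 mm) begins 54 mm behind the grasp point. The pads swing forward as they close: fully open they stand 13 mm farther back than shut.
Start: joints at [1.111, 0.053, 1.613, -0, 1.476, -0.119], TCP at [0.209, 0.589, 0.256] pointing down, gripper open.
Joint ranges: [-3.01, 3.01], [-1.01, 2.22], [0.06, 2.58], [-1.02, 4.17], [0.09, 2.62], [-3.14, 3.14]. Speed limits (rad/s): [2.57, 2.57, 3.14, 3.14, 3.14, 3.14].

### API

Orientations are given as a unit quaternion [w, x, y, z].
In Python, from plant import state, grab_frame, get_calibration, job gives the robot as it stands. The module is installed in compiled form; this text tells all that it offers.
- The arm moves only by the tool move_arm, never from a script. Its argument "targets" is a list that holds one entry, the list of rows, each a list of 5 numbers: the opening in per cent of the stroke, from 0 (shut) to 100 (fully open), then the shift along the tool's x, y, z as a fraction of full scale, then the turn about the tool's z as a fraction of full scale. A call has 1 to 5 rows; each row shifts and turns the commanded pose from where the row before left it, along the tool's axes as they then stand; what a row does not reach is not made up. Full scale, the value 1, is 0.6 m for a shift and 6 degrees for a turn. A row lasts 1/12 s, in which the tool goes at most 41.7 mm and 7.16 degrees, less where a joint would pass 70% of its speed; a pose out of reach is approached as far as the arm can. A call with a number of a shift or a turn outside -1 to 1 is refused whole. A call with a gripper value outside its range is refused whole. The fingers move at their own pace and stop on an object; the grip force is fixed at half the most. Time passes only in rows, so rows that do not move let the fingers close. It gives the time, the measured TCP pose, the force, the opening and the grip force at its end, in the units of the state.
- state(): the state, without advancing time (a new reading comes with each control period).
- grab_frame(name): name is "scene" or "top" or "wrist"; returns the picture (384x512x3 uint8, red, green, blue); there is no depth.
- get_calibration(name): a dict with "vertical_fov" (degrees; the focal length in pixels is half the picture's height over the tangent of half this angle, whatever the lens; pixels are square), "cx", "cy" (the principal point, pixels), "dist_coeffs" ([k1, k2, p1, p2, k3] as OpenCV has them; the pictures are not rectified), "R" (3x3) and "t" (3): a world point X has camera coordinates R X + t. Camera axes: x right, y down, z forward; pixel columns grow to the right and rows downward; lengths in m; the calibration is good to about 2 mm. A picture is of the moment at which its call begins: read the wrist's pose just before it. get_calibration takes no time and is no camera call; for the wrist camera it gives the pose at the moment of the call.
- job.job_done(): hands the job in; it is judged then, once.
The state is a dict: "time": time; "joint_pos": joint angles; "joint_vel": joint speeds; "joint_efforts": joint torques, N m; "tool_pos": TCP position; "tool_rot": TCP orientation; "contact_force": force on the tool from outside, world axes, zero at the start; "ft_torque": the same for the moment, N m; "gripper_width": opening from 0.0 (shut) to 1.0 (fully open); "grasp_force": force on a finger pad.
Only numpy, scipy, OpenCV 4.12 (cv2) and the standard library are available. Lean on these libraries where they do the work, as an engineer would, in place of code of your own. Each camera call takes 0.05 s, during which the arm holds its last target. There are 200 camera calls.

### The job

The diaphragm valve on the bench is only part open: with your fingertips, push its hand wheel round by the upright handle, anticlockwise seen from above, through exactly one full turn, so that the handle comes back to where it started. Then start the transfer pump by pressing the small flat button on its top and letting it go. Only push - do not grip the handle or force it - keep off the mushroom-headed stop button, and leave the glassware and other loose things standing where they are.

Things in the scene. Friction and masses are not known exactly. Their poses are not given: they have to be found in the camera images.
- valve: Dark grey PVC diaphragm valve in a short pipe run with red union nuts, on a steel plate 100 x 360 mm fixed to the bench; bonnet 88 mm square, 96 mm high, a dome above; pipe and nuts up to 82 mm high. Origin on the bench surface exactly below the wheel's vertical axis; y along the pipe, z up.
- wheel (a joint): Aluminium three-spoke hand wheel, level, 125 mm over the rim, rim top 155 mm above the bench. Value in rad: 0 shut (handle on the valve's +x side), growing anticlockwise from above (opening), stop at 18.85; starts from 0.3 to 5.0; one turn is 6.283. Resists with 0.25 N m (5 N at the handle) both ways, stays where left, does not coast.
- handle: The wheel's upright black handle, on the rim at the end of a spoke, 56 mm from the wheel's axis: a barrel 58 mm tall, 17 mm across at its foot, 25 mm at its widest (30 mm up). It spins freely on its own pin. Origin at the centre of its foot, 156 mm above the bench; top 214 mm above the bench. Over 30 N from the fingers, or a grip, is too much.
- pump: Light grey peristaltic pump, case 170 x 160 mm, 136 mm high, fixed to the bench; a black round pump head 94 mm across on its +x side reaches 137 mm from the origin. Keys and a small display are on its top. Origin on the bench below the middle of the case; z up.
- start_button_top (a point): Centre of the top face of the start button: flat, round, black, 28 mm across, in a 44 mm aluminium bezel on the pump's top, 155 mm above the bench; at (-25, +36) mm in the pump's frame.
- start_button (a joint): Travel of the start button in m, 0 up to 0.006 fully down; pressed straight down, springs back by itself; about 1.5 N to begin, 5 N fully down. The pump starts at 0.004.
- stop_top (a point): Centre of the top of the stop button: a black mushroom head 40 mm across, 173 mm above the bench, at (-25, -40) mm in the pump's frame.
- stop_button (a joint): Travel of the stop button in m, 0 up to 0.006 down. To be left alone.
- beaker: Loose glass beaker, 68 mm across, 90 mm high, near the valve. Origin under its centre.
- bottle: Loose amber bottle with a red cap, 52 mm across, 115 mm high, near the valve. Origin under its centre.
- nut: Loose spare red hose nut, 33 mm across, 45 mm high, near the valve. Origin under its centre.
- jar: Loose clear jar with a white lid, 56 mm across, 75 mm high, near the pump. Origin under its centre.
- measure: Loose glass measuring cylinder on a white foot 66 mm across, tube 38 mm, 150 mm high, beyond and between valve and pump. Origin under its centre.
- wrench: Loose steel wrench, 180 mm long, lying on the far part of the bench. Origin at its middle, underside.

How it is judged:
By the outcome, as a careful person would: the job done as asked, in the order asked, and still so for the second after the job is handed in, with the robot touching nothing.
It also fails if it takes over 56 s, if anything falls off the work surface, if the arm or the gripper's body presses on something with over 40 N, if the wrist force passes 120 N, or if a joint passes its speed limit or range.

## Working session

There is one attempt and no reset: what is moved stays moved. The work goes in short steps, Python scripts to look and compute and a tool call to move; the robot and the scene stay as the last step left them, time stands still between calls to the robot, and variables do not carry over. Pictures are saved under pics/ and viewed, at most 10 in all, crops included, and the job is handed in when it is done.

Besides the shell and the picture viewer there is one more tool, called as a command line: name --argument value ..., lists and objects as JSON in quotes. move_arm: Moves the arm, as the interface text tells. Shift numbers are shares of 0.6 m and turn numbers shares of 6 degrees, none past 1 either way. Its arguments: {"type":"object","properties":{"targets":{"type":"array"}},"required":["targets"]}

```bash
mkdir -p pics; python3 - <<'E'
from plant import state, grab_frame, get_calibration
import cv2,numpy as np
s=state();print(s)
for n in("scene","top"):
    f=grab_frame(n);cv2.imwrite(f"pics/{n}0.png",cv2.resize(f[:,:,::-1],(800,600),interpolation=cv2.INTER_CUBIC));np.save(f"pics/{n}0.npy",f);print(n,get_calibration(n))
E
```

```text
{'time': 0.0, 'joint_pos': array([ 1.11101877e+00,  5.33160766e-02,  1.61429014e+00, -1.04478733e-05,
        1.47598713e+00, -1.18991216e-01]), 'joint_vel': array([ 0.00100241,  0.00105154, -0.00047655,  0.00032304, -0.00030726,
        0.00070818]), 'joint_efforts': array([ 2.25492186e-04, -3.93674970e+01, -3.70177352e+01, -4.55148972e-05,
        7.00152726e-03, -3.82983671e-05]), 'tool_pos': array([0.20863573, 0.5885459 , 0.25509055]), 'tool_rot': array([-2.80477663e-04,  1.69569262e-01,  9.85517765e-01, -9.60236651e-04]), 'contact_force': array([0.98025148, 0.66095127, 0.05336204]), 'ft_torque': array([ 0.02048352, -0.04630242,  0.00345428]), 'grasp_force': 0.0, 'gripper_width': 1.0068861269181686}
scene {'vertical_fov': 51.17950960088388, 'cx': 255.66610607713307, 'cy': 187.50602357524713, 'dist_coeffs': array([-0.06963651,  0.        ,  0.        ,  0.        ,  0.        ]), 'R': array([[ 0.83222803,  0.55414098,  0.01800759],
       [ 0.36352706, -0.52085823, -0.77236959],
       [-0.41862224,  0.64933387, -0.63491807]]), 't': array([-0.46481093, -0.12729156,  1.20129383])}
top {'vertical_fov': 52.26804653110541, 'cx': 261.19464360460717, 'cy': 190.14607425403742, 'dist_coeffs': array([-0.03449153,  0.        ,  0.        ,  0.        ,  0.        ]), 'R': array([[-0.02550124, -0.99966178,  0.00509994],
       [-0.99067518,  0.02458833, -0.13400782],
       [ 0.1338371 , -0.00846975, -0.99096715]]), 't': array([-0.0017449 ,  0.59329903,  0.97612822])}
```

View pics/scene0.png

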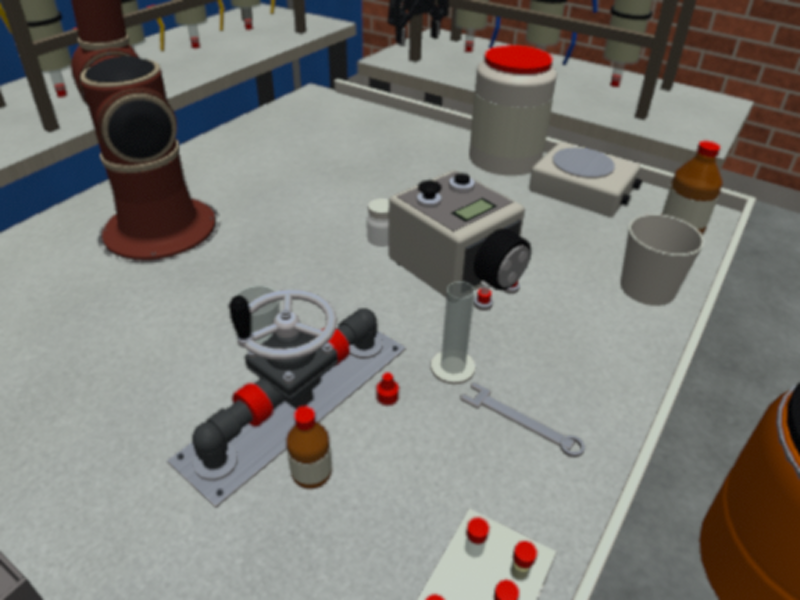

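View pics/top0.png

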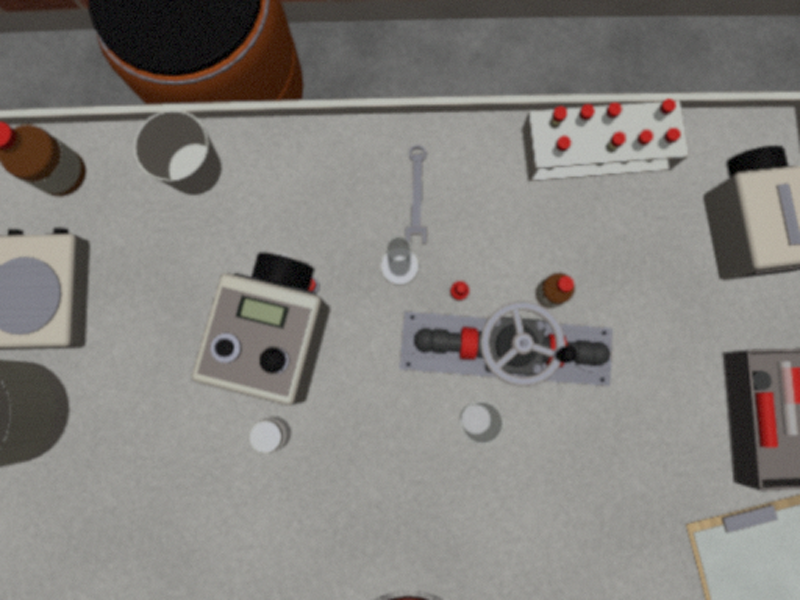

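The scene view shows the valve wheel's hub at about (287,320) with its handle at (240,317), and the start button at (462,180) beyond the mushroom at (430,190). In the top view the hub is at (522,342), the handle at (566,354), the start button at (225,347) and the mushroom at (272,360). I'll refine these on enlarged crops.

```bash
cat > h.py <<'E'
import cv2,numpy as np
from plant import get_calibration
def K(c):
    f=192/np.tan(np.radians(c["vertical_fov"]/2));return np.array([[f,0,c["cx"]],[0,f,c["cy"]],[0,0,1]])
def ray(c,uv):
    p=cv2.undistortPoints(np.array([[uv]],float),K(c),c["dist_coeffs"])[0,0]
    return -c["R"].T@c["t"],c["R"].T@np.array([*p,1])
def plane(c,uv,z):
    o,d=ray(c,uv);return o+d*(z-o[2])/d[2]
def tri(c1,u1,c2,u2):
    o,d=ray(c1,u1);p,e=ray(c2,u2);s=np.linalg.lstsq(np.c_[d,-e],p-o,rcond=None)[0]
    a,b=o+d*s[0],p+e*s[1];return (a+b)/2,np.linalg.norm(a-b)
def proj(c,X):
    return cv2.projectPoints(np.array([X],float),cv2.Rodrigues(c["R"])[0],c["t"],K(c),c["dist_coeffs"])[0][0,0]
E
python3 - <<'E'
from h import *
T,S=get_calibration("top"),get_calibration("scene");k=.64
print("hub",tri(T,(522*k,342*k),S,(287*k,320*k)),plane(T,(523*k,343*k),.148))
print("handle",tri(T,(566*k,353*k),S,(239*k,299*k)))
print("start",tri(T,(225*k,347*k),S,(462*k,180*k)),plane(T,(225*k,347*k),.155))
print("stop",tri(T,(272*k,360*k),S,(430*k,187*k)),plane(T,(272*k,360*k),.173))
t=np.load("pics/top0.npy");s=np.load("pics/scene0.npy")
g=lambda a,x,y,w,h,m:cv2.resize(a[y:y+h,x:x+w,::-1],None,fx=m,fy=m,interpolation=cv2.INTER_CUBIC)
a=g(t,295,185,80,70,5);b=g(s,140,175,80,70,5);c=g(t,120,160,90,52,8)[:250,:400];c=cv2.resize(t[200:250,125:205,::-1],(400,250),interpolation=3);d=cv2.resize(s[100:150,240:320,::-1],(400,250),interpolation=3)
cv2.imwrite("pics/crop1.png",np.vstack([np.hstack([a,b]),np.hstack([c,d])]))
E
```

```text
hub (array([ 0.50758521, -0.18059768,  0.15250797]), np.float64(0.0005525301628411395)) [ 0.50612694 -0.18306044  0.148     ]
handle (array([ 0.48696137, -0.22984478,  0.21043569]), np.float64(0.00152018127395384))
start (array([0.51167256, 0.25470638, 0.15146173]), np.float64(0.0017160923016482)) [0.5107477  0.25315651 0.155     ]
stop (array([0.49088414, 0.18308683, 0.16434608]), np.float64(0.0024172553924045642)) [0.48957619 0.18049567 0.173     ]
```

View pics/crop1.png

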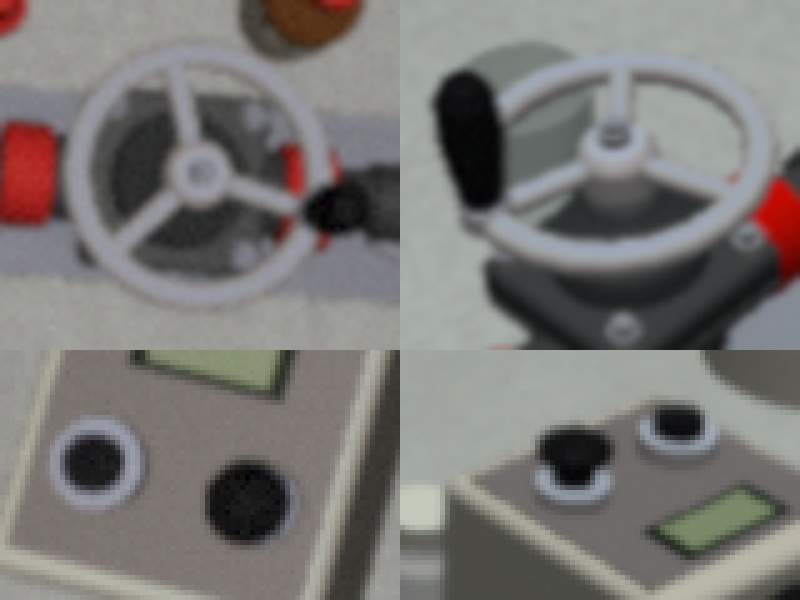

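Crop: wheel rim spans (67..340, 42..306) in the upper left, handle foot at about (310,212), and the scene handle runs from (468,75) to (485,212). Start button is at (95,462) and its bezel is concentric. Mushroom is at (248,503).

```bash
python3 - <<'E'
from h import *
from plant import state
from scipy.spatial.transform import Rotation as R
T,S=get_calibration("top"),get_calibration("scene")
C=plane(T,(203.5/5+294.6,174/5+184.6),.15);print("wheel",C)
ed=[plane(T,(x/5+294.6,y/5+184.6),.15) for x,y in((67,174),(340,174),(203,42),(203,306))];print("dia",ed[1]-ed[0],ed[3]-ed[2])
print("foot scene",plane(S,(85/5+139.6,212/5+174.6),.156),"top scene",plane(S,(66/5+139.6,75/5+174.6),.212))
t=np.load("pics/top0.npy").astype(int);s=np.load("pics/scene0.npy").astype(int)
m=(s[185:225,145:163].max(2)<45);y,x=np.nonzero(m);us=(x.mean()+145,y.mean()+185)
m=(t[215:240,350:370].max(2)<38);y,x=np.nonzero(m);ut=(x.mean()+350,y.mean()+215)
print(us,ut,tri(T,ut,S,us),plane(S,us,.186),plane(T,ut,.19))
st=plane(T,(95/5+124.6,112/5+199.6),.155);sp=plane(T,(248/5+124.6,153/5+199.6),.173);print("start",st,"stop",sp,np.linalg.norm(st-sp))
u2=((678-400)/5+239.6,(425-350)/5+99.6);print(plane(S,u2,.155))
print("yaw mat",R.from_quat(np.roll(state()["tool_rot"],-1)).as_matrix().round(4))
E
```

```text
wheel [ 0.5062578  -0.18401989  0.15      ]
dia [-0.00329192 -0.12571477  0.        ] [-0.12101099  0.00604621  0.        ]
foot scene [ 0.49201406 -0.23761198  0.156     ] top scene [ 0.48407355 -0.22811715  0.212     ]
(np.float64(153.82539682539684), np.float64(202.32142857142858)) (np.float64(362.8543689320388), np.float64(226.33009708737865)) (array([ 0.48803409, -0.23556271,  0.18896355]), np.float64(0.001954111810083325)) [ 0.48613246 -0.23283895  0.186     ] [ 0.48730758 -0.23599682  0.19      ]
start [0.5109514  0.25407442 0.155     ] stop [0.49001313 0.1802294  0.173     ] 0.07883843172157619
[0.51250564 0.25179426 0.155     ]
yaw mat [[-9.425e-01  3.343e-01 -9.000e-04]
 [ 3.343e-01  9.425e-01 -1.700e-03]
 [ 3.000e-04 -1.900e-03 -1.000e+00]]
```

move_arm --targets '[[[0,0,0,-0.05,0],[0,-0.04,-0.055,0,0],[0,-0.04,-0.055,0,0],[0,-0.04,-0.055,0,0],[0,-0.04,-0.055,0,0]]]'

```text
time: 0.52
tool_pos: [0.2552, 0.4309, 0.2857]
tool_rot: [-0.0, 0.169, 0.986, -0.0]
contact_force: [0.8, 0.4, -0.0]
gripper_width: 0.299
grasp_force: 0.0
```

move_arm --targets '[[[0,-0.04,-0.055,0,0],[0,-0.04,-0.055,0,0],[0,-0.04,-0.055,0,0],[0,-0.04,-0.055,0,0],[0,-0.04,-0.055,0,0]]]'

```text
time: 0.93
tool_pos: [0.3129, 0.2351, 0.2858]
tool_rot: [0.0, 0.169, 0.986, -0.0]
contact_force: [0.7, 0.1, -0.2]
gripper_width: -0.0
grasp_force: 0.0
```

move_arm --targets '[[[0,-0.04,-0.055,0,0],[0,-0.04,-0.055,0,0],[0,-0.04,-0.055,0,0],[0,-0.04,-0.055,0,0],[0,-0.04,-0.055,0,0]]]'

```text
time: 1.35
tool_pos: [0.3709, 0.0394, 0.2861]
tool_rot: [0.0, 0.17, 0.986, 0.0]
contact_force: [1.0, 0.7, -0.6]
gripper_width: -0.002
grasp_force: 0.0
```

move_arm --targets '[[[0,-0.04,-0.055,0,0],[0,-0.04,-0.055,0,0],[0,-0.04,-0.055,0,0],[0,0,0,0,0],[0,0,0,0,0]]]'

```text
time: 1.77
tool_pos: [0.4057, -0.0778, 0.2856]
tool_rot: [-0.001, 0.172, 0.985, 0.0]
contact_force: [-0.4, -0.1, -0.4]
gripper_width: -0.001
grasp_force: 0.0
```

move_arm --targets '[[[0,-0.036,-0.043,0,0],[0,-0.036,-0.043,0,0],[0,-0.036,-0.043,0,0],[0,-0.035,-0.043,0.0,0],[0,0,0,0.06,0]]]'

```text
time: 2.18
tool_pos: [0.4568, -0.2067, 0.2577]
tool_rot: [0.007, 0.17, 0.985, -0.004]
contact_force: [1.0, -1.1, 0.8]
gripper_width: 0.001
grasp_force: 0.0
```

move_arm --targets '[[[0,0,0,0.03,0],[0,0,0,0.03,0],[0,0,0,0.015,0],[0,0,0,0,0]]]'

```text
time: 2.52
tool_pos: [0.4512, -0.2, 0.2025]
tool_rot: [-0.002, 0.169, 0.986, 0.001]
contact_force: [0.4, 0.1, -0.5]
gripper_width: 0.003
grasp_force: 0.0
```

```bash
python3 - <<'E'
from plant import state, grab_frame, get_calibration
from h import *
s=state();print(s["tool_pos"],s["contact_force"])
a=[]
for n,(x,y) in(("scene",(120,130)),("top",(265,170))):
    f=grab_frame(n);np.save(f"pics/{n}1.npy",f);a.append(cv2.resize(f[y:y+120,x:x+120,::-1],(400,400),interpolation=3))
cv2.imwrite("pics/c2.png",np.hstack(a))
c=get_calibration("scene");print(proj(c,s["tool_pos"]+[0,0,-.025]))
E
```

```text
[ 0.45116341 -0.19995212  0.20247388] [ 0.35163592  0.08302049 -0.52506189]
[153.5770044  189.47052175]
```

View pics/c2.png

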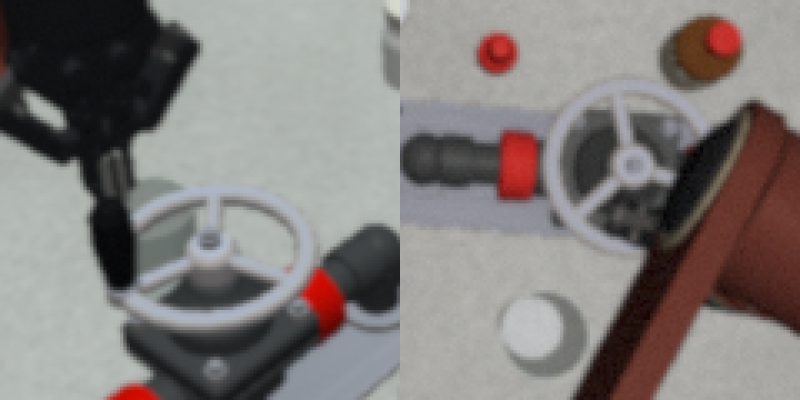

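The left crop shows the shut fingers behind the handle, which is at about (115,250), with the wheel undisturbed. In the right crop the arm hides the handle. Next I lower slightly and approach slowly until I feel contact.

move_arm --targets '[[[0,-0.009,-0.007,0.005,0],[0,-0.009,-0.007,0.006,0],[0,-0.009,-0.0065,0,0],[0,0,0,0,0],[0,0,0,0,0]]]'

```text
time: 3.03
tool_pos: [0.4638, -0.2196, 0.199]
tool_rot: [0.0, 0.17, 0.985, -0.0]
contact_force: [0.2, 1.3, -0.9]
gripper_width: 0.0
grasp_force: 0.0
```

move_arm --targets '[[[0,-0.003,-0.0015,0,0],[0,0,0,0,0],[0,0,0,0,0]]]'

```text
time: 3.28
tool_pos: [0.4649, -0.2205, 0.1988]
tool_rot: [0.0, 0.17, 0.986, 0.0]
contact_force: [-0.2, 0.7, -0.6]
gripper_width: 0.004
grasp_force: 0.0
```

move_arm --targets '[[[0,-0.003,-0.0015,0,0],[0,0,0,0,0],[0,0,0,0,0]]]'

```text
time: 3.53
tool_pos: [0.4662, -0.2219, 0.1987]
tool_rot: [-0.0, 0.17, 0.986, 0.0]
contact_force: [1.2, -0.0, 0.6]
gripper_width: 0.001
grasp_force: 0.1
```

move_arm --targets '[[[0,-0.002,-0.001,0,0],[0,0,0,0,0],[0,0,0,0,0]]]'

```text
time: 3.78
tool_pos: [0.4667, -0.2227, 0.1987]
tool_rot: [-0.001, 0.17, 0.986, 0.0]
contact_force: [-3.9, 1.4, 1.8]
gripper_width: -0.001
grasp_force: 2.2
```

move_arm --targets '[[[0,-0.002,-0.001,0,0],[0,0,0,0,0],[0,0,0,0,0]]]'

```text
time: 4.03
tool_pos: [0.4679, -0.2238, 0.1986]
tool_rot: [-0.0, 0.17, 0.986, 0.0]
contact_force: [-4.3, 0.4, 1.8]
gripper_width: -0.003
grasp_force: 2.2
```

move_arm --targets '[[[0,-0.002,-0.001,0,0],[0,0,0,0,0],[0,0,0,0,0]]]'

```text
time: 4.28
tool_pos: [0.469, -0.2249, 0.1987]
tool_rot: [-0.0, 0.17, 0.986, -0.0]
contact_force: [-4.5, 1.3, 1.0]
gripper_width: 0.003
grasp_force: 1.9
```

First contact was at TCP (0.4666,-0.2226), and the force there points along the face normal as expected. I'll now tabulate the circle in tool axes. The fingers keep a fixed orientation, so they must finish at that same contact point.

```bash
cat > circ.py <<'E'
import numpy as np,sys
from plant import state
def table(step,n):
    C=np.array([.507,-.183]);R=.0566;p=state()["tool_pos"][:2];a0=np.arctan2(*(p-C)[::-1])
    A=np.array([[-.9425,.3343],[.3343,.9425]]);q=p.copy()
    for k in range(1,n+1):
        a=a0+np.radians(step)*k;t=C+R*np.array([np.cos(a),np.sin(a)])
        d=(A@(t-q)/.6).round(3);q=q+A.T@d*.6
        print([0,*map(float,d),0,0],end="\n" if k%5==0 else ", ")
    print(np.degrees(a),q)
table(float(sys.argv[1]),int(sys.argv[2]))
E
python3 circ.py 10 35
```

```text
[0, -0.016, -0.005, 0, 0], [0, -0.016, -0.002, 0, 0], [0, -0.016, 0.0, 0, 0], [0, -0.016, 0.004, 0, 0], [0, -0.016, 0.006, 0, 0]
[0, -0.014, 0.009, 0, 0], [0, -0.012, 0.011, 0, 0], [0, -0.01, 0.013, 0, 0], [0, -0.007, 0.015, 0, 0], [0, -0.005, 0.015, 0, 0]
[0, -0.003, 0.017, 0, 0], [0, 0.001, 0.016, 0, 0], [0, 0.004, 0.016, 0, 0], [0, 0.006, 0.015, 0, 0], [0, 0.009, 0.014, 0, 0]
[0, 0.011, 0.012, 0, 0], [0, 0.013, 0.01, 0, 0], [0, 0.014, 0.008, 0, 0], [0, 0.016, 0.005, 0, 0], [0, 0.016, 0.002, 0, 0]
[0, 0.017, -0.0, 0, 0], [0, 0.016, -0.004, 0, 0], [0, 0.015, -0.006, 0, 0], [0, 0.014, -0.009, 0, 0], [0, 0.012, -0.011, 0, 0]
[0, 0.01, -0.013, 0, 0], [0, 0.008, -0.015, 0, 0], [0, 0.005, -0.015, 0, 0], [0, 0.002, -0.017, 0, 0], [0, -0.001, -0.016, 0, 0]
[0, -0.003, -0.016, 0, 0], [0, -0.007, -0.015, 0, 0], [0, -0.008, -0.014, 0, 0], [0, -0.011, -0.012, 0, 0], [0, -0.013, -0.01, 0, 0]
217.80663529709852 [ 0.46213664 -0.21736922]
```

move_arm --targets '[[[0,-0.016,-0.005,0,0],[0,-0.016,-0.002,0,0],[0,-0.016,0.0,0,0],[0,-0.016,0.004,0,0],[0,-0.016,0.006,0,0]]]'

```text
time: 4.7
tool_pos: [0.5144, -0.2398, 0.1983]
tool_rot: [-0.001, 0.17, 0.985, -0.0]
contact_force: [-6.9, -0.2, 2.8]
gripper_width: -0.003
grasp_force: 3.1
```

move_arm --targets '[[[0,-0.014,0.009,0,0],[0,-0.012,0.011,0,0],[0,-0.01,0.013,0,0],[0,-0.007,0.015,0,0],[0,-0.005,0.015,0,0]]]'

```text
time: 5.12
tool_pos: [0.5553, -0.2148, 0.1984]
tool_rot: [0.001, 0.17, 0.985, -0.002]
contact_force: [-2.4, -5.0, -0.5]
gripper_width: -0.002
grasp_force: 2.9
```

Forces are low and the fingers are following the circle as planned, so I'll continue.

move_arm --targets '[[[0,-0.003,0.017,0,0],[0,0.001,0.016,0,0],[0,0.004,0.016,0,0],[0,0.006,0.015,0,0],[0,0.009,0.014,0,0]]]'

```text
time: 5.53
tool_pos: [0.5625, -0.1666, 0.1987]
tool_rot: [0.003, 0.17, 0.985, -0.001]
contact_force: [3.9, -2.8, -2.3]
gripper_width: -0.005
grasp_force: 2.6
```

move_arm --targets '[[[0,0.011,0.012,0,0],[0,0.013,0.01,0,0],[0,0.014,0.008,0,0],[0,0.016,0.005,0,0],[0,0.016,0.002,0,0]]]'

```text
time: 5.95
tool_pos: [0.5305, -0.131, 0.1991]
tool_rot: [0.004, 0.169, 0.986, -0.0]
contact_force: [5.0, -2.1, -2.6]
gripper_width: 0.003
grasp_force: 2.9
```

move_arm --targets '[[[0,0.017,0,0,0],[0,0.016,-0.004,0,0],[0,0.015,-0.006,0,0],[0,0.014,-0.009,0,0],[0,0.012,-0.011,0,0]]]'

```text
time: 6.37
tool_pos: [0.483, -0.1326, 0.1994]
tool_rot: [0.004, 0.169, 0.986, 0.001]
contact_force: [6.7, 2.3, -2.0]
gripper_width: 0.0
grasp_force: 3.2
```

move_arm --targets '[[[0,0.01,-0.013,0,0],[0,0.008,-0.015,0,0],[0,0.005,-0.015,0,0],[0,0.002,-0.017,0,0],[0,0,0,0,0]]]'

```text
time: 6.78
tool_pos: [0.455, -0.1625, 0.1991]
tool_rot: [0.002, 0.17, 0.985, -0.0]
contact_force: [1.0, -0.3, -0.6]
gripper_width: 0.004
grasp_force: 0.0
```

```bash
python3 circ.py 10 6
python3 - <<'E'
from plant import state, grab_frame, get_calibration
from h import *
s=state();print(s["tool_pos"],s["contact_force"])
a=[]
for n,(x,y) in(("scene",(120,130)),("top",(265,170))):
    f=grab_frame(n);a.append(cv2.resize(f[y:y+120,x:x+120,::-1],(400,400),interpolation=3))
cv2.imwrite("pics/c3.png",np.hstack(a))
E
```

```text
[0, 0.0, -0.016, 0, 0], [0, -0.003, -0.016, 0, 0], [0, -0.007, -0.016, 0, 0], [0, -0.009, -0.013, 0, 0], [0, -0.011, -0.012, 0, 0]
[0, -0.013, -0.01, 0, 0], 218.52219479528347 [ 0.46266544 -0.21810021]
[ 0.45499708 -0.16253877  0.19907736] [ 0.97587386 -0.2851146  -0.57174803]
```

View pics/c3.png

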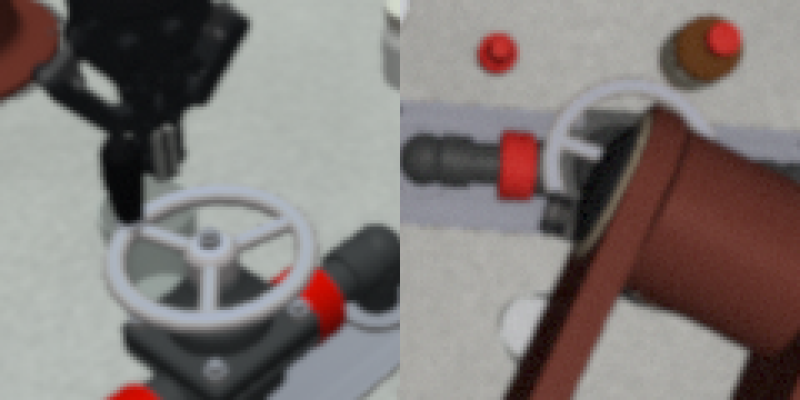

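The handle is still just ahead of the fingers, at about (125,190) in the left crop. Now for the last stretch, slowing down at the end.

move_arm --targets '[[[0,0,-0.012,0,0],[0,-0.003,-0.016,0,0],[0,-0.006,-0.016,0,0],[0,-0.007,-0.012,0,0],[0,-0.006,-0.006,0,0]]]'

```text
time: 7.3
tool_pos: [0.4545, -0.2012, 0.1985]
tool_rot: [-0.001, 0.17, 0.986, 0.001]
contact_force: [-2.6, 5.2, 2.6]
gripper_width: 0.002
grasp_force: 2.7
```

```bash
python3 - <<'E'
from plant import state
import numpy as np
s=state();p=s["tool_pos"];A=np.array([[-.9425,.3343],[.3343,.9425]])
print(p,s["contact_force"],A@(np.array([.4665,-.2223])-p[:2])/.6,np.hypot(*(p[:2]-[.507,-.183])))
E
```

```text
[ 0.45445525 -0.2011815   0.19852195] [-2.61988877  5.18854825  2.62305744] [-0.03068682 -0.02646271] 0.055601421310144686
```

move_arm --targets '[[[0,-0.005,-0.007,0,0],[0,-0.006,-0.006,0,0],[0,-0.006,-0.006,0,0],[0,-0.006,-0.005,0,0],[0,-0.003,-0.001,0,0]]]'

```text
time: 7.72
tool_pos: [0.4642, -0.2213, 0.1985]
tool_rot: [-0.0, 0.17, 0.985, -0.0]
contact_force: [-3.7, 1.3, 1.3]
gripper_width: 0.001
grasp_force: 2.4
```

move_arm --targets '[[[0,0,0,0,0],[0,0,0,0,0]]]'

```text
time: 7.88
tool_pos: [0.4644, -0.2208, 0.1986]
tool_rot: [0.0, 0.17, 0.986, -0.0]
contact_force: [-1.7, -0.9, 0.1]
gripper_width: 0.001
grasp_force: 0.9
```

move_arm --targets '[[[0,-0.002,-0.001,0,0],[0,-0.002,0,0,0],[0,0,0,0,0],[0,0,0,0,0]]]'

```text
time: 8.22
tool_pos: [0.4661, -0.2218, 0.1985]
tool_rot: [-0.0, 0.17, 0.986, -0.0]
contact_force: [-4.3, 0.9, 0.7]
gripper_width: 0.004
grasp_force: 2.0
```

move_arm --targets '[[[0,0.03,0.01,0,0],[0,0.04,0.01,0,0],[0,0,0,-0.06,0],[0,0,0.06,-0.06,0],[0,0,0.06,-0.04,0]]]'

```text
time: 8.63
tool_pos: [0.4524, -0.1366, 0.2891]
tool_rot: [0.002, 0.171, 0.985, -0.0]
contact_force: [1.3, -0.1, 0.5]
gripper_width: -0.002
grasp_force: 0.0
```

move_arm --targets '[[[0,0.0,0.06,0,0],[0,0,0.06,0,0],[0,0,0.06,0,0],[0,0,0.06,0,0],[0,0,0,0,0]]]'

```text
time: 9.05
tool_pos: [0.5021, 0.0046, 0.288]
tool_rot: [0.002, 0.166, 0.986, 0.002]
contact_force: [0.3, 0.2, -0.0]
gripper_width: 0.002
grasp_force: 0.0
```

```bash
python3 - <<'E'
from plant import state, grab_frame, get_calibration
from h import *
print(state()["tool_pos"])
a=[]
for n,(x,y),(hx,hy) in(("scene",(120,130),(140,170)),("top",(265,170),(295,185))):
    f=grab_frame(n);o=np.load(f"pics/{n}0.npy")
    a+=[cv2.resize(g[y:y+120,x:x+120,::-1],(400,300),interpolation=3) for g in(f,o)]
    d=cv2.absdiff(cv2.GaussianBlur(f,(0,0),1),cv2.GaussianBlur(o,(0,0),1))[hy:hy+70,hx:hx+80].max(2);print(n,d.max(),(d>20).sum())
    for g in(f,o):
        q=(g[185:225,145:163].max(2)<45) if n=="scene" else (g[215:240,350:370].max(2)<38)
        yy,xx=np.nonzero(q);print(len(xx),xx.mean(),yy.mean())
cv2.imwrite("pics/c4.png",np.vstack([np.hstack(a[:2]),np.hstack(a[2:])]))
E
```

```text
[0.50212506 0.00461498 0.28798171]
scene 20 0
250 8.712 17.14
252 8.825396825396826 17.321428571428573
top 137 389
89 12.606741573033707 11.370786516853933
103 12.854368932038835 11.330097087378642
```

View pics/c4.png

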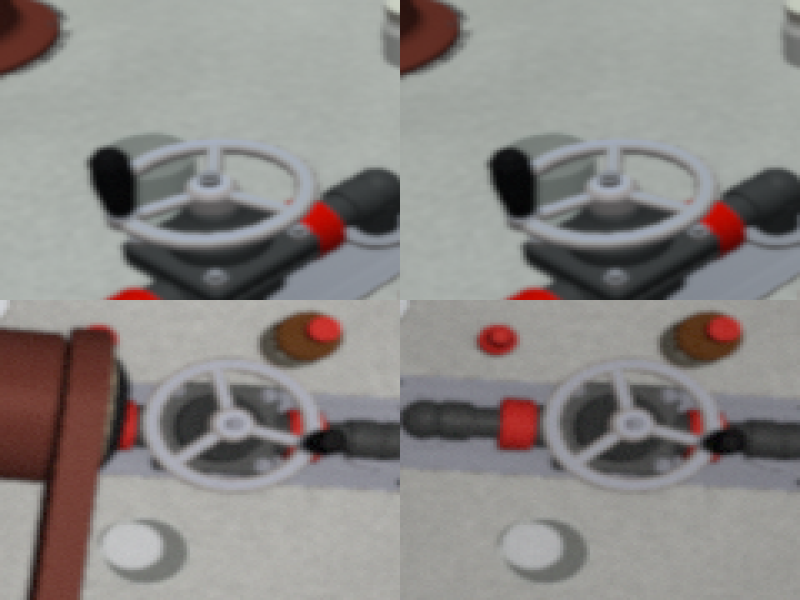

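The handle is back to within about 0.3 px of its starting picture in both views, and the spokes match. Bottle, beaker and nut are unmoved. Next I go over the pump and turn the tool 90° so that the wide axis of the gripper points away from the mushroom.

move_arm --targets '[[[0,0.025,0.06,0,0],[0,0.025,0.06,0,0],[0,0.025,0.06,0,0],[0,0.02,0.06,0,0],[0,0.02,0.06,0,0]]]'

```text
time: 9.57
tool_pos: [0.4958, 0.1928, 0.2878]
tool_rot: [0.001, 0.171, 0.985, 0.0]
contact_force: [0.4, -0.2, -0.4]
gripper_width: -0.002
grasp_force: 0.0
```

move_arm --targets '[[[0,0.01,0.06,0,1],[0,0,0.035,0,1],[0,0,0,0,1],[0,0,0,0,1],[0,0,0,0,1]]]'

```text
time: 9.98
tool_pos: [0.5117, 0.2465, 0.2873]
tool_rot: [0.001, 0.422, 0.907, 0.0]
contact_force: [0.8, -0.7, 0.3]
gripper_width: -0.004
grasp_force: 0.0
```

move_arm --targets '[[[0,0,0,0,1],[0,0,0,0,1],[0,0,0,0,1],[0,0,0,0,1],[0,0,0,0,1]]]'

```text
time: 10.4
tool_pos: [0.5118, 0.2458, 0.2875]
tool_rot: [0.0, 0.642, 0.766, 0.001]
contact_force: [0.0, -0.0, 0.9]
gripper_width: -0.0
grasp_force: 0.0
```

move_arm --targets '[[[0,0,0,0,1],[0,0,0,0,1],[0,0,0,0,1],[0,0,0,0,0],[0,0,0,0,0]]]'

```text
time: 10.82
tool_pos: [0.5114, 0.2462, 0.2875]
tool_rot: [0.0, 0.752, 0.66, 0.001]
contact_force: [0.4, -0.1, -0.5]
gripper_width: 0.0
grasp_force: 0.0
```

```bash
cat > go.py <<'E'
from plant import state
import numpy as np
from scipy.spatial.transform import Rotation as R
s=state();M=R.from_quat(np.roll(s["tool_rot"],-1)).as_matrix()
print(s["tool_pos"],M.round(2).tolist(),(M.T@(np.array([.5115,.2535,.195])-s["tool_pos"])/.6).round(4),s["joint_pos"][5])
E
python3 go.py
```

```text
[0.51143495 0.24615051 0.28748893] [[0.13, 0.99, 0.0], [0.99, -0.13, 0.0], [0.0, 0.0, -1.0]] [ 0.0121 -0.0016  0.1542] 0.4479756248169437
```

move_arm --targets '[[[0,0.012,-0.002,0.04,0],[0,0,0,0.05,0],[0,0,0,0.045,0],[0,0,0,0.01,0],[0,0,0,0,0]]]'

```text
time: 11.23
tool_pos: [0.5093, 0.2536, 0.1975]
tool_rot: [-0.001, 0.752, 0.659, -0.002]
contact_force: [-0.8, -0.2, 0.4]
gripper_width: 0.001
grasp_force: 0.0
```

```bash
python3 go.py; python3 - <<'E'
from plant import grab_frame
import cv2
f=grab_frame("scene");cv2.imwrite("pics/c5.png",cv2.resize(f[50:170,220:380,::-1],(800,600),interpolation=3))
E
```

```text
[0.50926264 0.25355434 0.19746788] [[0.13, 0.99, -0.0], [0.99, -0.13, -0.0], [-0.0, -0.0, -1.0]] [0.0004 0.0037 0.0041] 0.46166441502272176
```

View pics/c5.png

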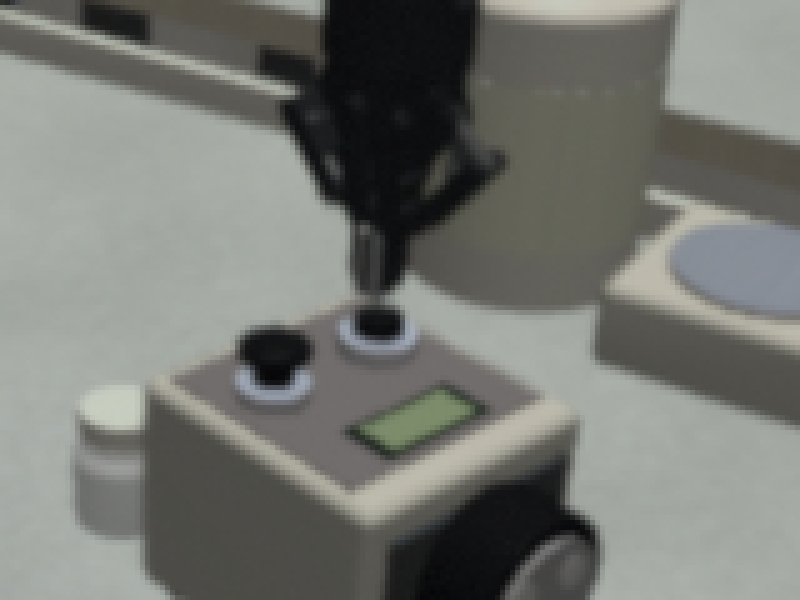

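The shut fingertips, at about (372,300), stand right above the start button at (380,322) and well clear of the mushroom at (275,345).

move_arm --targets '[[[0,0,0.003,0.015,0],[0,0,0,0.01,0],[0,0,0,0.005,0],[0,0,0,0,0]]]'

```text
time: 11.62
tool_pos: [0.5129, 0.2543, 0.1827]
tool_rot: [0.0, 0.752, 0.659, 0.001]
contact_force: [1.6, -0.6, 2.4]
gripper_width: 0.001
grasp_force: 1.0
```

move_arm --targets '[[[0,0,0,0.003,0],[0,0,0,0,0]]]'

```text
time: 11.78
tool_pos: [0.5129, 0.2543, 0.1813]
tool_rot: [0.001, 0.752, 0.659, 0.001]
contact_force: [0.4, -0.3, 2.8]
gripper_width: -0.001
grasp_force: 1.4
```

move_arm --targets '[[[0,0,0,0.003,0],[0,0,0,0,0]]]'

```text
time: 11.95
tool_pos: [0.5129, 0.2543, 0.1794]
tool_rot: [0.001, 0.752, 0.659, 0.001]
contact_force: [1.0, -0.3, 4.2]
gripper_width: -0.002
grasp_force: 2.0
```

move_arm --targets '[[[0,0,0,0.002,0],[0,0,0,0,0]]]'

```text
time: 12.12
tool_pos: [0.5129, 0.2543, 0.1781]
tool_rot: [0.0, 0.752, 0.659, 0.001]
contact_force: [1.5, -0.6, 5.1]
gripper_width: -0.001
grasp_force: 2.4
```

move_arm --targets '[[[0,0,0,0.002,0],[0,0,0,0,0]]]'

```text
time: 12.28
tool_pos: [0.513, 0.2544, 0.178]
tool_rot: [0.0, 0.752, 0.659, 0.001]
contact_force: [-1.6, -1.4, 9.9]
gripper_width: 0.002
grasp_force: 4.6
```

The button is fully down: it hit its stop at 9.9 N, about 6 mm below first contact. I'll release straight up.

move_arm --targets '[[[0,0,0,-0.01,0],[0,0,0,-0.03,0],[0,0,0,-0.06,0],[0,0,0,-0.06,0],[0,0,0,0,0]]]'

```text
time: 12.7
tool_pos: [0.5147, 0.2555, 0.2802]
tool_rot: [0.002, 0.752, 0.659, 0.005]
contact_force: [0.3, -0.2, 2.2]
gripper_width: 0.003
grasp_force: 0.0
```

move_arm --targets '[[[0,0,0,0,0],[0,0,0,0,0],[0,0,0,0,0]]]'

```text
time: 12.95
tool_pos: [0.5112, 0.254, 0.2698]
tool_rot: [-0.001, 0.752, 0.659, -0.002]
contact_force: [-0.1, 0.3, -0.6]
gripper_width: 0.002
grasp_force: 0.0
```

```bash
python3 - <<'E'
from plant import grab_frame
import cv2
f=grab_frame("scene");cv2.imwrite("pics/end.png",cv2.resize(f[:,:,::-1],(800,600),interpolation=3))
E
```

```text
(no output)
```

View pics/end.png

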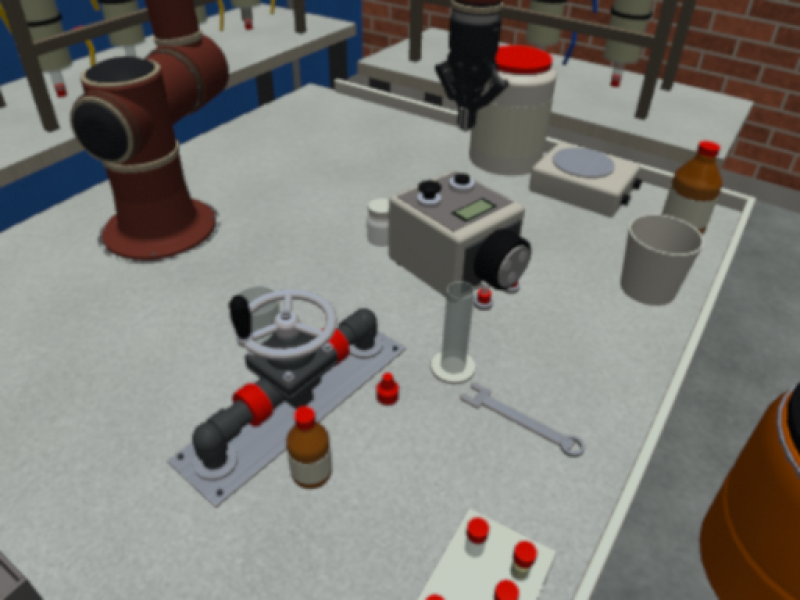

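The handle is back at (240,317), the start button at (462,180) is up again, and all the loose things stand where they were. The arm is clear of everything.

```bash
python3 -c "
from plant import job
print(job.job_done())"
```

```text
the job is handed in; nothing more can be done
None
```

I pushed the hand wheel one full turn anticlockwise, with the handle back within about 0.3 px of its starting picture, then pressed the start button fully down and let it spring back; the stop button wasn't touched, nothing loose moved, and I handed the job in at about 13 s, with no verdict shown.

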